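# Unclamp the last candle mould and send the batch down the cooling lane

## Task

The last split candle mould has set: throw the pawl of the ratchet clamp over, draw the bar right back, take the mould out, and lay it and every mould waiting on the bench lengthwise on the rollers of the cooling lane so that they run down to the stop and queue up behind one another. When all are in, take the infrared thermometer from its cradle, point it at the black dot on the end of the mould at the stop from a few centimetres (about 7 cm) away and hold it steady there for two seconds, then lay it back in its cradle. Leave the clamp open, and leave the dish and the wax jar alone.

Things in the scene. Friction and masses are not known exactly. Their poses are not given: they have to be found in the camera images.
- mould_a_centre (a point): split aluminium candle mould, a block 80 (x) x 56 (y) x 60 mm (z), 0.2-0.45 kg, with a seam along the middle, two wax-filled holes on top and a matt black measuring dot (30 mm) amid each 56 x 60 mm end; point: its centre, half-way up; held in the ratchet clamp at the start, its underside 10 mm above the bench
- mould_b_centre (a point): split aluminium candle mould, a block 80 (x) x 56 (y) x 60 mm (z), 0.2-0.45 kg, with a seam along the middle, two wax-filled holes on top and a matt black measuring dot (30 mm) amid each 56 x 60 mm end; point: its centre, half-way up; if present, it waits loose on the bench right of the clamp
- mould_c_centre (a point): split aluminium candle mould, a block 80 (x) x 56 (y) x 60 mm (z), 0.2-0.45 kg, with a seam along the middle, two wax-filled holes on top and a matt black measuring dot (30 mm) amid each 56 x 60 mm end; point: its centre, half-way up; if present, it waits loose on the bench right of the clamp
- mould_d_centre (a point): split aluminium candle mould, a block 80 (x) x 56 (y) x 60 mm (z), 0.2-0.45 kg, with a seam along the middle, two wax-filled holes on top and a matt black measuring dot (30 mm) amid each 56 x 60 mm end; point: its centre, half-way up; if present, it waits loose on the bench right of the clamp
- clamp: ratchet clamp fixed to the bench: grey base plate 104 (x) x 300 (y) x 10 mm. Origin on the bench; +y runs from the two fixed stops past the mould, jaw and pawl housing to the pull post. The housing (45 mm wide, 66 mm high, y = -4 to +60 mm) carries the pawl's pivot at (0, 40, 56) mm
- clamp_seat (a point): where the middle of the clamped mould's underside sits (clamp axes), its 80 mm length along x. Two fixed stops (14 mm wide, at x = -31 and +31 mm, 50 mm above the bench) touch its -y side, with a gap between them for a finger. The bar's jaw (64 mm wide, 78 mm high) stands at its +y side; the jaw's toe reaches 10 mm over the mould's top, so it cannot be lifted before the bar is back
- clamp_bar (a joint): slide of the clamp bar in m along the clamp's +y: 0 clamped, 0.062 fully back; drags with about 2 N and stays where it is left; while the pawl is down in the rack teeth it cannot slide back
- pull_post (a point): on the upright pull post at the rear end of the bar, 62 mm above the bench; moves with the bar. Post 18 mm thick, with a 24 mm cap from 78 to 84 mm above the bench; pinch it from above and draw it along the clamp's +y
- pawl (a joint): angle of the over-centre pawl lever in rad: 0 = pawl down, lever leaning 12 degrees towards the mould; 1.35 = thrown fully over to the pull-post side, pawl lifted. Past about 0.5 it falls over by itself and stays; a light push on the lever along the clamp's +y throws it
- pawl_knob (a point): centre of the ball knob (20 mm) at the end of the pawl's lever (9 mm rod, 55 mm from pivot to knob), 110 mm above the bench with the pawl down
- lane_bed: roller bed of the cooling lane, sloping 8 degrees, 420 mm long. Origin amid the stop at the level of the roller tops, 50 mm above the bench; +x runs up the lane to the open loading end (roller tops there 108 mm above the bench), y across, z square to the rollers. Between the guide rails 66 mm are free; the rails (7 mm thick) stand 9 mm above the roller tops, the stop 13 mm
- stop_dot (a point): where the black dot on the down-hill end of the mould at the stop is: 30 mm above the rollers in the plane of the stop, facing the lane's -x (axes as lane_bed). A mould laid lengthwise on the rollers runs down by itself in 2 to 4 s; the k-th (k = 0 first) comes to rest with its centre 40 + 80 k mm up the lane, 30 mm above the roller tops
- ir_centre (a point): centre, half-way up, of the infrared pocket thermometer: white body 112 (x) x 28 (y) x 24 mm (z) from x = -62 to +50 mm, then a round black nose (21 mm) at the +x end, 0.09 kg; it measures along its +x axis
- ir_lens (a point): middle of the lens at the tip of the thermometer's nose, 65 mm ahead (+x) of ir_centre; same axes
- ir_meter: the thermometer as a  origin in the middle of its underside, 12 mm below ir_centre, same axes
- cradle: fixed black cradle of the thermometer: foot 100 (x) x 56 (y) x 8 mm; two saddles 12 mm thick at x = -34 and +34 mm, seats 46 mm above the bench, cheeks 37 mm apart reaching 62 mm above the bench. Origin on the bench; the thermometer lies along its x, nose to +x, ir_centre 58 mm above the bench; fingers fit between the saddles
- mould_a: mould_a as a body, origin in the middle of its underside
- mould_b: mould_b as a body, origin in the middle of its underside
- mould_c: mould_c as a body, origin in the middle of its underside
- mould_d: mould_d as a body, origin in the middle of its underside
- hex_dish: bystander: white hexagonal weighing dish, 87 x 99 x 24 mm
- wax_jar: bystander: jar of wax pellets with a red lid, 70 mm wide, 84 mm tall, behind the lane
Mind the look-alikes: they are no part of the job. What is shaped like the mould_a but blue is not meant. Leave any blue look-alike of the mould_d alone.

How it is judged:
On the way, in this order (a step that is already met when the one before it is completed fails the run):
1. the pawl is lifted and the clamp bar drawn back by at least 45 mm (value of joint clamp_bar above 0.045 m), for 0.2 s.
2. every mould present lies lengthwise in the lane, queued up from the stop, at rest (y of mould_a_centre in the frame of lane_bed between -0.01 and 0.01 m and z of mould_a_centre in the frame of lane_bed between 0.022 and 0.038 m and angle between the x axis of each of mould_a_centre, mould_b_centre, mould_c_centre, mould_d_centre and the x axis of lane_bed, either way round below 0.15 rad and linear speed of each of mould_a, mould_b, mould_c, mould_d below 0.02 m/s and x of mould_a_centre in the frame of lane_bed between 0.03 and 0.299 m and y of mould_b_centre in the frame of lane_bed between -0.01 and 0.01 m and z of mould_b_centre in the frame of lane_bed between 0.022 and 0.038 m and x of mould_b_centre in the frame of lane_bed between 0.03 and 0.299 m and y of mould_c_centre in the frame of lane_bed between -0.01 and 0.01 m and z of mould_c_centre in the frame of lane_bed between 0.022 and 0.038 m and x of mould_c_centre in the frame of lane_bed between 0.03 and 0.299 m and y of mould_d_centre in the frame of lane_bed between -0.01 and 0.01 m and z of mould_d_centre in the frame of lane_bed between 0.022 and 0.038 m and x of mould_d_centre in the frame of lane_bed between 0.03 and 0.299 m and (x of mould_a_centre in the frame of lane_bed between 0.03 and 0.05 m or x of mould_b_centre in the frame of lane_bed between 0.03 and 0.05 m or x of mould_c_centre in the frame of lane_bed between 0.03 and 0.05 m or x of mould_d_centre in the frame of lane_bed between 0.03 and 0.05 m) and (x of mould_a_centre in the frame of lane_bed between 0.11 and 0.133 m or x of mould_b_centre in the frame of lane_bed between 0.11 and 0.133 m or x of mould_c_centre in the frame of lane_bed between 0.11 and 0.133 m or x of mould_d_centre in the frame of lane_bed between 0.11 and 0.133 m or x of each of mould_a_centre, mould_b_centre, mould_c_centre, mould_d_centre in the frame of lane_bed below 0.05 m) and (x of mould_a_centre in the frame of lane_bed between 0.19 and 0.216 m or x of mould_b_centre in the frame of lane_bed between 0.19 and 0.216 m or x of mould_c_centre in the frame of lane_bed between 0.19 and 0.216 m or x of mould_d_centre in the frame of lane_bed between 0.19 and 0.216 m or x of each of mould_a_centre, mould_b_centre, mould_c_centre, mould_d_centre in the frame of lane_bed below 0.133 m) and (x of mould_a_centre in the frame of lane_bed between 0.27 and 0.299 m or x of mould_b_centre in the frame of lane_bed between 0.27 and 0.299 m or x of mould_c_centre in the frame of lane_bed between 0.27 and 0.299 m or x of mould_d_centre in the frame of lane_bed between 0.27 and 0.299 m or x of each of mould_a_centre, mould_b_centre, mould_c_centre, mould_d_centre in the frame of lane_bed below 0.216 m)), for 0.5 s.
3. the thermometer's axis meets the dot of the mould at the stop (within 15 mm), lens 30 to 120 mm away, held steady for 1.5 s (all of step 2 and x of stop_dot in the frame of ir_lens between 0.03 and 0.12 m and y of stop_dot in the frame of ir_lens between -0.015 and 0.015 m and z of stop_dot in the frame of ir_lens between -0.015 and 0.015 m and linear speed of ir_meter below 0.03 m/s), for 1.5 s.
At the end, for the whole second after the job is handed in: All moulds present at rest between the lane's rails, lengthwise (0.15 rad, 10 mm sideways), queued from the stop, each within 10 mm of its place; thermometer at rest in its cradle (18 mm along, 10 mm sideways, 0.2 rad, either way round); clamp bar at least 40 mm back (all of step 2 and x of ir_centre in the frame of cradle between -0.018 and 0.018 m and y of ir_centre in the frame of cradle between -0.01 and 0.01 m and z of ir_centre in the frame of cradle between 0.052 and 0.066 m and angle between the x axis of ir_centre and the x axis of cradle, either way round below 0.2 rad and linear speed of ir_meter below 0.02 m/s and value of joint clamp_bar above 0.04 m); the robot touches nothing.
It fails at once if the weighing dish or the wax jar is pushed more than 30 mm (distance of any of hex_dish, wax_jar from where it was at the start of the episode above 0.03 m).
Of mould_b, mould_c, mould_d only 2 to 3 are there at a start; the rules pass over those that are not, and their reading is None.
At some moment in a run one of mould_b, mould_c, mould_d may be knocked a few centimetres aside while the robot is not near it.
Once in a run the grip may slacken for a moment while it holds something.
It also fails if it takes over 210 s, if anything falls off the work surface, if the arm or the gripper's body presses on something with over 40 N, if the wrist force passes 120 N, or if a joint passes its speed limit or range.

## Robot

A 6-joint arm with a two-finger parallel gripper is mounted at the origin on the work surface; the furniture and walls round the work are solid. World frame = base frame: x ahead of the robot, y to its left, z up, the work surface at z = 0. Lengths are in m, angles in rad, forces in N, time in s.
With the tool pointing down it reaches from about 0.35 to 0.725 m from the base axis. Payload 4.3 kg.
Tool frame: the origin (TCP) lies at the very end of the fingers, on their centre line; the grasp point (between the pads) lies 19 mm behind it; z points along the fingers, y is the line along which they close (so a half turn about z gives the same grasp; the last joint's range is limited). The gripper opens to 85 mm and grips with 20 to 120 N. Pads are 22 mm wide; open, the fingers measure 114 mm over their backs; the gripper's body (76 mm by 85 mm) begins 54 mm behind the grasp point. The pads swing forward as they close: fully open they stand 13 mm farther back than shut.
Start: joints at [-0.11, 0.377, 0.081, 1.274, 0, 1.46], TCP at [0.575, 0, 0.231] pointing down, gripper open.
Joint ranges: [-2.72, 2.72], [-0.84, 1.66], [-1.02, 1.22], [-1.77, 2.12], [-1.37, 1.28], [-3.14, 3.14]. Speed limits (rad/s): [2.57, 2.57, 3.14, 3.14, 3.14, 3.14].

## Interface

Orientations are given as a unit quaternion [w, x, y, z].
In Python, from plant import ctrl gives the robot as it stands. Calls block until the motion is done:
- ctrl.movep(position, orientation): joint-space move of the TCP to a pose.
- ctrl.movel(position, rotation=None, speed=0.15): straight line of the TCP; rotation=None keeps the orientation; speed is the mean speed in m/s.
- ctrl.move_j(angles): joint-space move.
- ctrl.gripper_to(opening, squeeze=None): finger opening in m; squeeze is the grip in N (None keeps the last); returns when the fingers have stopped.
- ctrl.pause(seconds).
- ctrl.inverse_kinematics(position, orientation): joint angles nearest the present ones, or None.
- ctrl.capture(name): name is "scene" or "side" or "wrist"; returns the picture (384x512x3 uint8, blue, green, red); there is no depth.
- ctrl.camera_params(name): a dict with "intrinsics" (3x3 intrinsics, pixels), "world_to_cam" (4x4, takes a point from world to camera coordinates); the wrist camera has in their place "tool_from_camera" (4x4, takes a point from camera to tool coordinates, whose origin is the TCP and whose axes are the flange's). Camera axes: x right, y down, z forward; pixel columns grow to the right and rows downward; lengths in m; the calibration is good to about 2 mm. A picture is of the moment at which its call begins: read the wrist's pose just before it. camera_params takes no time and is no camera call.
A pose or a line that the arm cannot do raises ctrl.Unreachable and nothing moves.
- ctrl.sign_off(): hands the job in; it is judged then, once.
Readings, each from a call of its own:
- ctrl.read_t(): time.
- ctrl.read_qpos(): joint angles.
- ctrl.read_joint_vel(): joint speeds.
- ctrl.read_effort(): joint torques, N m.
- ctrl.read_tool_pos(): TCP position.
- ctrl.read_tool_rot(): TCP orientation.
- ctrl.read_wrist_force(): force on the tool from outside, world axes, zero at the start.
- ctrl.read_moment(): the same for the moment, N m.
- ctrl.read_width(): finger opening in m.
- ctrl.read_grasp_force(): force on a finger pad.
Only numpy, scipy, OpenCV 4.12 (cv2) and the standard library are available. Lean on these libraries where they do the work, as an engineer would, in place of code of your own. Each camera call takes 0.05 s, during which the arm holds its last target. There are 200 camera calls.

## Working session

There is one attempt and no reset: what is moved stays moved. The work goes in short steps, each a Python script; the robot and the scene stay as the last script left them, time stands still between calls to the robot, and variables do not carry over. Pictures are saved under pics/ and viewed, at most 14 in all, crops included, and the job is handed in when it is done.

```bash
mkdir -p pics; ls
python3 - <<'E'
from plant import ctrl
import cv2,numpy as np
for n in("scene","side"):
    cv2.imwrite(f"pics/{n}0.png",cv2.resize(ctrl.capture(n),(800,600),interpolation=cv2.INTER_CUBIC))
    p=ctrl.camera_params(n);print(n,np.round(p["intrinsics"],1).tolist(),np.round(p["world_to_cam"],3).tolist())
print(np.round(ctrl.camera_params("wrist")["tool_from_camera"],3).tolist(),ctrl.read_tool_rot(),ctrl.read_t())
E
```

```text
pics
scene [[483.2, 0.0, 262.2], [0.0, 483.2, 187.5], [0.0, 0.0, 1.0]] [[-0.615, -0.788, 0.002, 0.263], [-0.312, 0.241, -0.919, 0.263], [0.724, -0.566, -0.394, 1.485], [0.0, 0.0, 0.0, 1.0]]
side [[452.1, 0.0, 257.1], [0.0, 452.1, 193.5], [0.0, 0.0, 1.0]] [[0.991, -0.133, 0.006, -0.485], [-0.075, -0.591, -0.803, 0.081], [0.11, 0.795, -0.596, 1.745], [0.0, 0.0, 0.0, 1.0]]
[[0.0, -0.957, -0.292, 0.073], [1.0, 0.0, 0.0, -0.001], [-0.0, -0.292, 0.957, -0.143], [0.0, 0.0, 0.0, 1.0]] [-7.23095405e-04  7.07108130e-01  7.07104828e-01 -5.75223958e-04] 0.1
```

View pics/scene0.png

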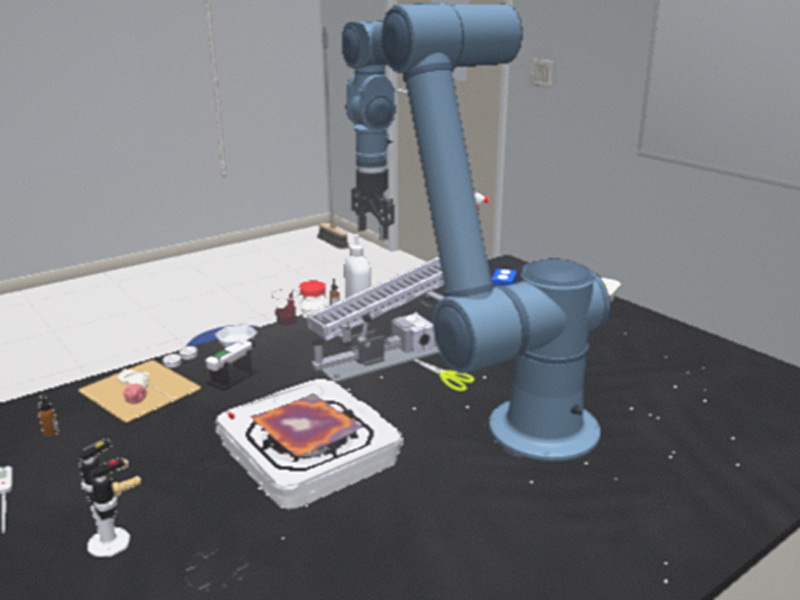

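View pics/side0.png

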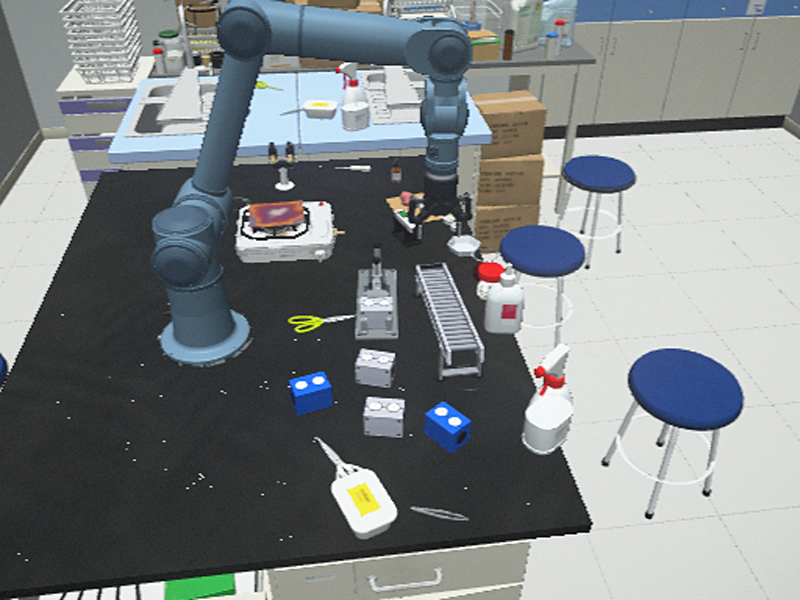

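Side view: the clamp with grey mould_a is at about (377,300), the lane at (450,320) and the cradle at (405,235). Loose grey moulds are at (375,368) and (384,416), and blue look-alikes at (310,393) and (447,427). Next I'll take wrist overviews.

```bash
cat > h.py <<'E'
from plant import ctrl
import cv2,numpy as np,json,os
from scipy.spatial.transform import Rotation as R
def q(Rm): x=R.from_matrix(Rm).as_quat(); return np.array([x[3],x[0],x[1],x[2]])
def down(yaw,tilt=None):
    "tool z down, tool y (closing) at world angle yaw"
    z=np.array([0,0,-1.]);y=np.array([np.cos(yaw),np.sin(yaw),0]);x=np.cross(y,z)
    return q(np.c_[x,y,z])
def cam(name):
    p=ctrl.camera_params(name);K=np.array(p["intrinsics"])
    if name!="wrist": return K,np.array(p["world_to_cam"])
    T=np.eye(4);w=ctrl.read_tool_rot();T[:3,:3]=R.from_quat([w[1],w[2],w[3],w[0]]).as_matrix();T[:3,3]=ctrl.read_tool_pos()
    return K,np.linalg.inv(T@np.array(p["tool_from_camera"]))
def shot(name,f):
    K,W=cam(name);im=ctrl.capture(name);cv2.imwrite(f"pics/{f}.png",im)
    np.savez(f"pics/{f}.npz",K=K,W=W);return im,K,W
def load(f): d=np.load(f"pics/{f}.npz");return cv2.imread(f"pics/{f}.png"),d["K"],d["W"]
def proj(P,K,W):
    P=np.atleast_2d(P);c=P@W[:3,:3].T+W[:3,3];u=c@K.T;return u[:,:2]/u[:,2:]
def unproj(uv,z,K,W):
    uv=np.atleast_2d(uv);d=np.c_[uv,np.ones(len(uv))]@np.linalg.inv(K).T@W[:3,:3];o=-W[:3,:3].T@W[:3,3]
    return o+d*((z-o[2])/d[:,2])[:,None]
def big(im,f): cv2.imwrite(f"pics/{f}.png",cv2.resize(im,(800,600),interpolation=cv2.INTER_CUBIC))
E
python3 - <<'E'
from h import *
print(ctrl.camera_params("wrist")["intrinsics"])
ok=[]
for z in(.55,.5,.45,.4,.35):
  for y in(.2,.1,0,-.1,-.2,-.3):
    if ctrl.inverse_kinematics([.5,y,z],down(0)) is not None: ok.append((z,y))
print(ok)
for y,n in((.1,"w1"),(-.2,"w2")):
    z=max([a for a,b in ok if b==y])
    ctrl.movep([.5,y,z],down(0)); ctrl.pause(.3); im,_,_=shot("wrist",n); big(im,n+"b");print(z)
E
```

```text
[[283.66195828   0.         255.76318967]
 [  0.         283.66195828 194.40236933]
 [  0.           0.           1.        ]]
[(0.5, 0.2), (0.5, 0.1), (0.5, 0), (0.5, -0.1), (0.5, -0.2), (0.45, 0.2), (0.45, 0.1), (0.45, 0), (0.45, -0.1), (0.45, -0.2), (0.45, -0.3), (0.4, 0.2), (0.4, 0.1), (0.4, 0), (0.4, -0.1), (0.4, -0.2), (0.4, -0.3), (0.35, 0.2), (0.35, 0.1), (0.35, 0), (0.35, -0.1), (0.35, -0.2), (0.35, -0.3)]
0.5
0.5
```

View pics/w1b.png

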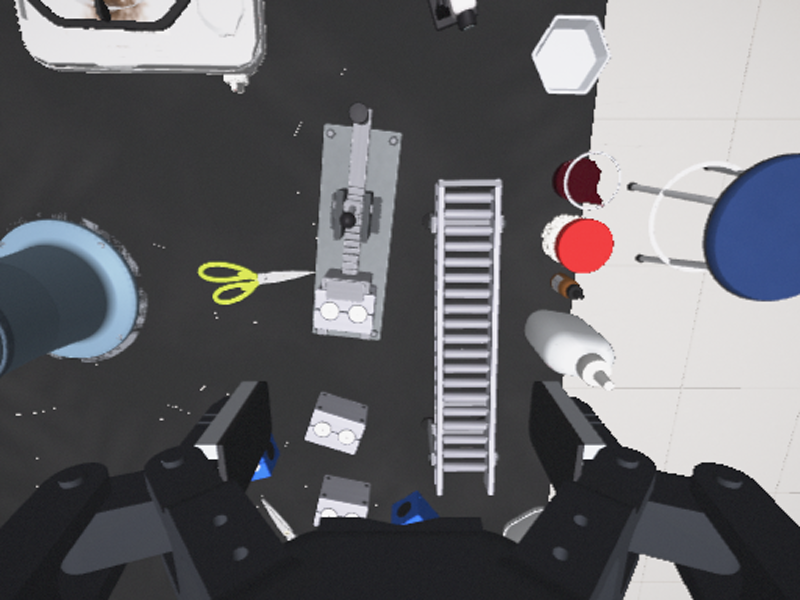

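View pics/w2b.png

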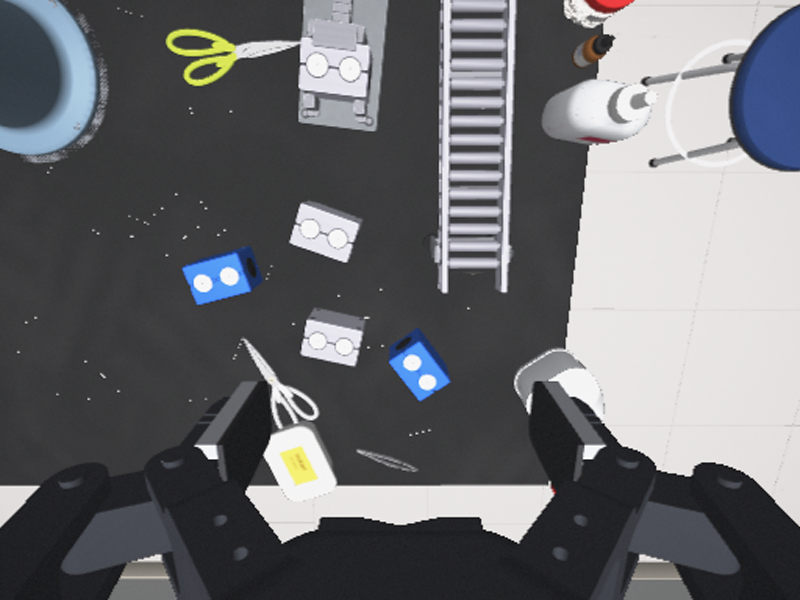

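Present: mould_a in the clamp, (w1) around (345,310), plus two loose grey moulds in w2 at (326,232) and (333,337). The blue ones at (220,275) and (420,365) are look-alikes. The lane stop is at w1 (470,182) and the loading end at (467,490), towards -y. Next I'll shoot the cradle, make a rectified enlarged crop of the candidates and take the numbers.

```bash
cat >> h.py <<'E'
def ortho(im,K,W,z,x0,x1,y0,y1,s=2000):
    "top view of plane z: column=(x-x0)*s, row=(y1-y)*s"
    w,h=int((x1-x0)*s),int((y1-y0)*s)
    P=np.array([[x0,y1,z],[x1,y1,z],[x1,y0,z],[x0,y0,z]])
    H=cv2.getPerspectiveTransform(proj(P,K,W).astype(np.float32),np.float32([[0,0],[w,0],[w,h],[0,h]]))
    return cv2.warpPerspective(im,H,(w,h),flags=cv2.INTER_CUBIC)
def blobs(o,x0,y1,s=2000,lo=150,amin=.002,chroma=40):
    "bright uncoloured blobs -> [(x,y,long,short,angle of long side)]"
    m=((o.min(2)>lo)&(np.ptp(o.astype(int),axis=2)<chroma)).astype(np.uint8)*255
    m=cv2.morphologyEx(m,cv2.MORPH_CLOSE,np.ones((11,11)));m=cv2.morphologyEx(m,cv2.MORPH_OPEN,np.ones((15,15)))
    out=[]
    for c in cv2.findContours(m,cv2.RETR_EXTERNAL,cv2.CHAIN_APPROX_NONE)[0]:
        if cv2.contourArea(c)/s/s<amin: continue
        b=cv2.boxPoints(cv2.minAreaRect(c));e=[b[1]-b[0],b[2]-b[1]];l=[np.linalg.norm(v) for v in e];k=int(np.argmax(l))
        v=e[k];a=np.arctan2(-v[1],v[0]);a=(a+np.pi/2)%np.pi-np.pi/2
        u=b.mean(0);out.append((x0+u[0]/s,y1-u[1]/s,l[k]/s,l[1-k]/s,a))
    return out
E
python3 - <<'E'
from h import *
ctrl.movep([.5,.35,.42],down(0)); ctrl.pause(.3); im,K,W=shot("wrist","w0"); big(im,"w0b")
im,K,W=load("w2"); o=ortho(im,K,W,.06,.3,.7,-.45,-.05); cv2.imwrite("pics/o2.png",o[:600])
cv2.imwrite("pics/o2.png",cv2.resize(o,(600,600)))
print(np.round(blobs(o,.3,-.05),4).tolist())
im,K,W=load("w1")
u=lambda p,z:np.round(unproj(np.array(p)/1.5625,z,K,W),4).tolist()
print("base",u([(326,124),(401,134),(381,340),(313,334)],.01))
print("post",u([(359,113)],.084),"knob",u([(348,220)],.11),"mould holes",u([(330,312),(358,314)],.07))
print("stop",u([(438,183),(502,183)],.06))
print("open end rails",u([(439,493),(492,493)],.115))
E
```

```text
[[0.4025000035762787, -0.3605000078678131, 0.08060000091791153, 0.0568000003695488, -0.22750000655651093], [0.39980000257492065, -0.2062000036239624, 0.0803999975323677, 0.05640000104904175, -0.34299999475479126], [0.5952000021934509, -0.16750000417232513, 0.23499999940395355, 0.09950000047683716, -1.5707999467849731], [0.423799991607666, -0.06499999761581421, 0.09549999982118607, 0.029999999329447746, 0.0]]
base [[0.4006, 0.2297, 0.01], [0.5002, 0.2173, 0.01], [0.4698, -0.0776, 0.01], [0.3663, -0.0678, 0.01]]
post [[0.4512, 0.235, 0.084]] knob [[0.4372, 0.1148, 0.11]] mould holes [[0.4039, -0.0131, 0.07], [0.4418, -0.0159, 0.07]]
stop [[0.547, 0.1556, 0.06], [0.6281, 0.1556, 0.06]]
open end rails [[0.5546, -0.2703, 0.115], [0.6303, -0.2702, 0.115]]
```

View pics/w0b.png

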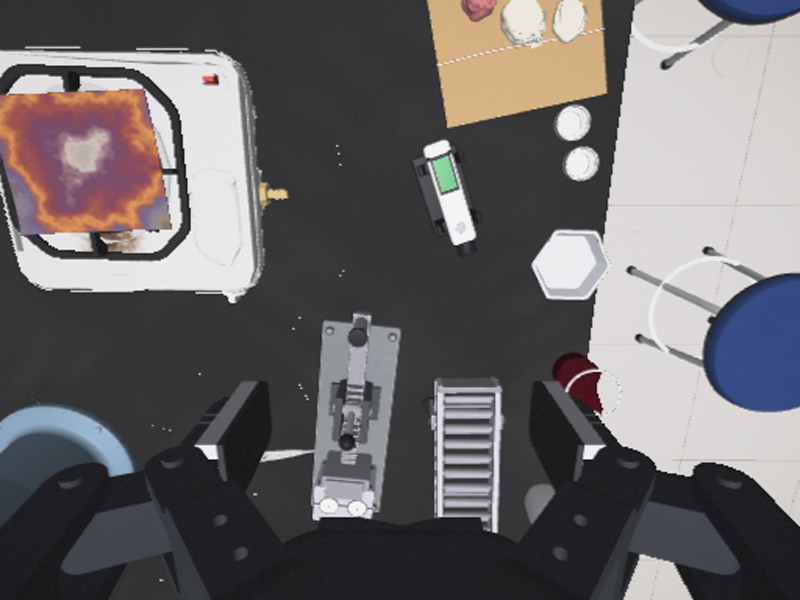

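View pics/o2.png

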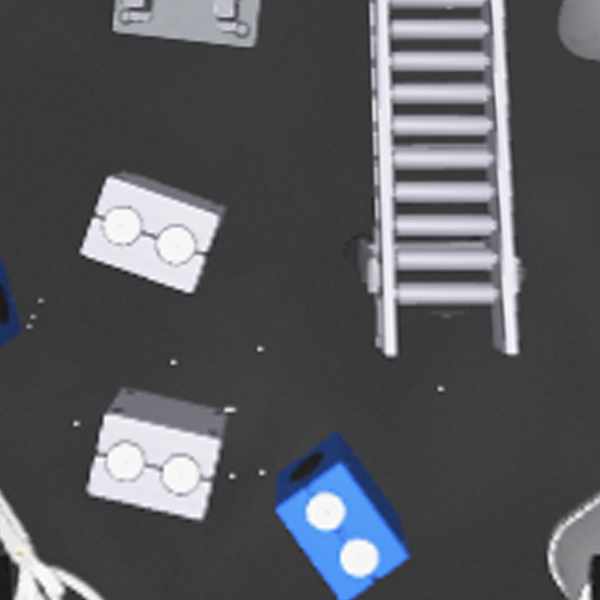

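The enlarged crop confirms it: the two grey blocks at o2 (152,234) and (157,454) are the waiting moulds, and the one at (340,530) is blue and gets left alone. The thermometer lies in its cradle in w0, nose at (467,248) and tail at (437,148). Next I'll fit the lane, clamp and thermometer, and check with an overlay.

```bash
cat >> h.py <<'E'
S=np.radians(8)
def laneR(th):
    X=np.array([np.cos(th)*np.cos(S),np.sin(th)*np.cos(S),np.sin(S)]);Y=np.array([-np.sin(th),np.cos(th),0]);return np.c_[X,Y,np.cross(X,Y)]
E
python3 - <<'E'
from h import *
from scipy.optimize import least_squares
D={n:load(n) for n in("w0","w1","w2")}
B=1.5625
rail=np.array([[0,-.04,.009],[0,.04,.009],[.42,-.04,.009],[.42,.04,.009]])
# (pic,index,pixel)
pk=[("w1",2,(438,493)),("w1",3,(494,493)),("w2",2,(441,291)),("w2",3,(508,291))]
lr=[("w1",0,436),("w1",1,502),("w0",0,435),("w0",1,501)] # columns only at the stop
def pts(p): return np.array([p[0],p[1],.05])+rail@laneR(p[2]).T
def f(p):
    P=pts(p);r=[]
    for n,i,u in pk: r+=list(proj(P[i],*D[n][1:])[0]*B-u)
    for n,i,c in lr: r.append(proj(P[i],*D[n][1:])[0][0]*B-c)
    return r
s=least_squares(f,[.588,.146,-1.57]);print("lane",np.round(s.x,4),np.round(s.fun,1))
for n,p,k in(("w0",(357,337),(347,441)),("w1",(359,113),(348,220))):
    print(n,"post",unproj(np.array(p)/B,.084,*D[n][1:])[0].round(4),"knob",unproj(np.array(k)/B,.11,*D[n][1:])[0].round(4))
print("ir tail,front,",unproj(np.array([(437,143),(461,241)])/B,.07,*D["w0"][1:]).round(4).tolist(),"nose",unproj(np.array([(468,250)])/B,.058,*D["w0"][1:]).round(4))
P=pts(s.x);outs=[]
for n in("w1","w2"):
    im,K,W=D[n];im=cv2.resize(im,None,fx=3,fy=3,interpolation=cv2.INTER_CUBIC);uv=(proj(P,K,W)*3).astype(int)
    for a,b in((0,1),(1,3),(3,2),(2,0)): cv2.line(im,tuple(map(int,uv[a])),tuple(map(int,uv[b])),(0,0,255),1)
    c=(0,0,255)
    if n=="w1":
        for xyz in([.4512,.235,.084],[.4373,.1038,.11],[.4244,-.0141,.07]):
            cv2.drawMarker(im,tuple(map(int,proj(xyz,K,W)[0]*3)),c,0,12,1)
        outs.append(im[180:780,560:1000])
    else: outs.append(im[0:600,700:1060])
cv2.imwrite("pics/ov.png",np.hstack(outs))
E
```

```text
lane [ 0.5866  0.1457 -1.5574] [-0.6  0.7 -0.3  0.1  1.3 -0.  -0.6 -0.7  1.4 -1.9  1.8 -1.2]
w0 post [0.4502 0.2368 0.084 ] knob [0.4373 0.1156 0.11  ]
w1 post [0.4512 0.235  0.084 ] knob [0.4372 0.1148 0.11  ]
ir tail,front, [[0.5388, 0.4485, 0.07], [0.568, 0.3457, 0.07]] nose [[0.5781 0.3335 0.058 ]]
```

View pics/ov.png

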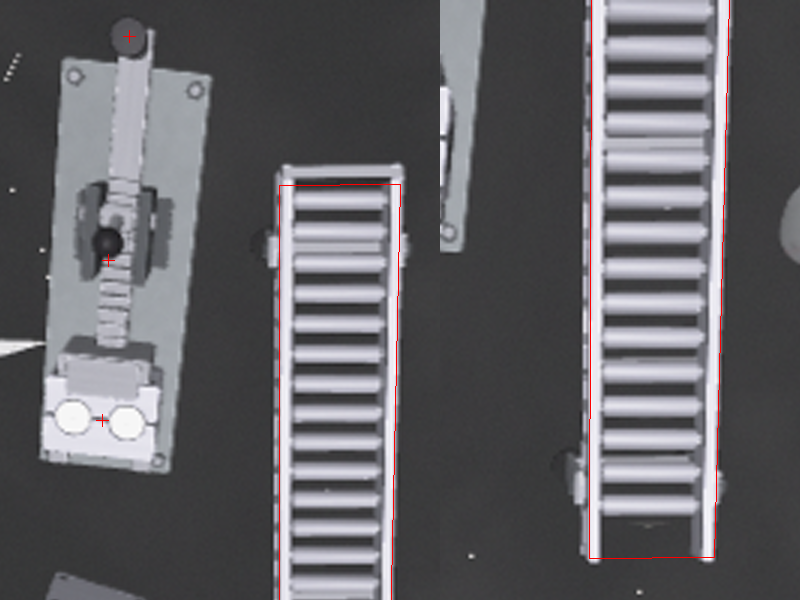

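The lane fit matches the rails. The knob is at ov (108,240) and the post at (128,37). Now I'll throw the pawl and draw the bar.

Run:
```python
from h import *
u=np.array([.109,.994,0]);k=np.array([.4372,.115,0]);Q=down(-.109)
ctrl.gripper_to(0.0,30)
p=lambda b,d,z:b+u*d+[0,0,z]
ctrl.movep(p(k,-.05,.2),Q)
ctrl.movel(p(k,-.05,.100),speed=.15)
ctrl.movel(p(k,.022,.100),speed=.06); print("F",ctrl.read_wrist_force().round(1))
ctrl.movel(p(k,.0,.1),speed=.1);ctrl.movel(p(k,-.0,.2),speed=.2)
post=np.array([.4507,.236,0])
ctrl.gripper_to(.06,60)
ctrl.movep(p(post,0,.16),Q)
im,K,W=shot("wrist","p1")
ctrl.movel(p(post,0,.043),speed=.1);print("F",ctrl.read_wrist_force().round(1))
ctrl.gripper_to(0,60);print(ctrl.read_width(),ctrl.read_grasp_force(),ctrl.read_wrist_force().round(1))
for d in(.03,.058):
    ctrl.movel(p(post,d,.043),speed=.05);print(d,ctrl.read_wrist_force().round(1),ctrl.read_width())
ctrl.movel(p(post,.063,.043),speed=.03);print(ctrl.read_wrist_force().round(1),ctrl.read_tool_pos())
ctrl.gripper_to(.06);ctrl.movel(p(post,.06,.2),speed=.2)
ctrl.movep([.45,.15,.42],down(0));ctrl.pause(.2);im,K,W=shot("wrist","p2");big(im,"p2b");print(ctrl.read_t())
```

```text
F [ 0.3 -0.7  0.1]
F [ 0.2  0.3 -0.1]
0.020520640459237006 58.20603210479021 [-2.3 -0.4  4.7]
0.03 [-2.3  0.8  4.2] 0.01999869410304018
0.058 [-3.1  1.1  5. ] 0.020069120306113245
[-1.3 -3.6  6.9] [0.45779696 0.29759562 0.04346048]
18.225
```

View pics/p2b.png

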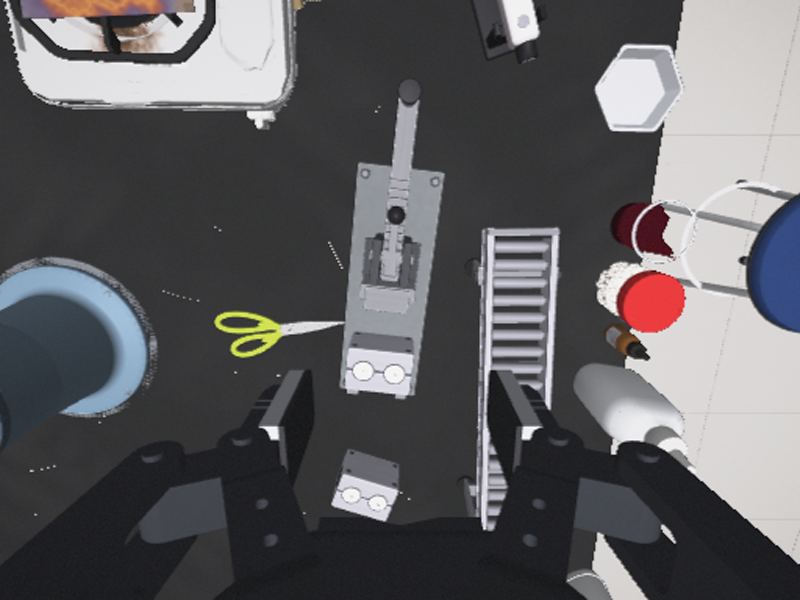

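The pawl is thrown (knob at (396,215)), the bar is back (post at (408,92)) and mould_a stands free at (380,365). I'll take it out and lay it on the lane.

```bash
cat >> h.py <<'E'
LANE=np.array([.5866,.1457,.05]);TH=-1.5574
def best(p,qs):
    q0=np.array(ctrl.read_qpos());c=[]
    for o in qs:
        j=ctrl.inverse_kinematics(p,o)
        if j is not None: c.append((np.abs(np.array(j)-q0).max(),list(o)))
    return np.array(min(c)[1])
def lanepose(x,z):
    Rl=laneR(TH);P=LANE+Rl@[x,0,z]
    return P,[q(np.c_[-Rl[:,0]*s,Rl[:,1]*s,-Rl[:,2]]) for s in(1,-1)]
def find(pic,z,near,r=.07):
    im,K,W=pic;x0,y1=near[0]-r,near[1]+r
    b=[t for t in blobs(ortho(im,K,W,z,x0,near[0]+r,near[1]-r,y1),x0,y1)]
    return min(b,key=lambda t:np.hypot(t[0]-near[0],t[1]-near[1]))
def pick(x,y,a,bottom):
    ctrl.gripper_to(.085,100)
    Q=best([x,y,.2],[down(a+np.pi/2),down(a-np.pi/2)])
    ctrl.movep([x,y,.2],Q);ctrl.movel([x,y,bottom+.015],speed=.15)
    print("F",ctrl.read_wrist_force().round(1))
    ctrl.gripper_to(0.0,100);w=ctrl.read_width();print("grip",w,ctrl.read_grasp_force())
    ctrl.movel([x,y,bottom+.10],speed=.12);print("lifted",ctrl.read_width(),ctrl.read_wrist_force().round(1))
    ctrl.movel([x,y,.22],speed=.2)
def place(lx):
    P,qs=lanepose(lx,.10);Q=best(P,qs)
    ctrl.movep(P,Q);print("over",ctrl.read_width(),ctrl.read_grasp_force())
    P2,_=lanepose(lx,.0175);ctrl.movel(P2,speed=.12);print("F",ctrl.read_wrist_force().round(1),ctrl.read_width())
    ctrl.gripper_to(.075);ctrl.pause(.3);ctrl.movel(P+[0,0,.08],speed=.2)
E
python3 - <<'E'
from h import *
m=find(load("p2"),.07,(.4244,-.0141));print(np.round(m,4))
for n,c in(("p2",(.3998,-.2062)),): print(np.round(find(load(n),.06,c),4))
m=m if abs(m[2]-.08)<.004 and abs(m[3]-.056)<.004 else (.4235,-.0143,0,0,-.109)
pick(m[0],m[1],m[4],.01)
place(.085)
ctrl.pause(1);ctrl.movep([.5,0,.45],down(0));ctrl.pause(.2);im,K,W=shot("wrist","a1");big(im,"a1b");print(ctrl.read_t())
E
```

```text
[ 0.4216 -0.014   0.0904  0.0612 -0.1079]
[ 0.3995 -0.2053  0.08    0.0568 -0.3456]
F [ 0.9  0.2 -0.9]
grip 0.055302249780764284 105.86617112159729
lifted 0.05515466179537029 [-0.5  0.2 -3.6]
over 0.05520396786694826 107.55289793014526
F [ 0.  -0.8 -3. ] 0.054816842035505096
28.95
```

View pics/a1b.png

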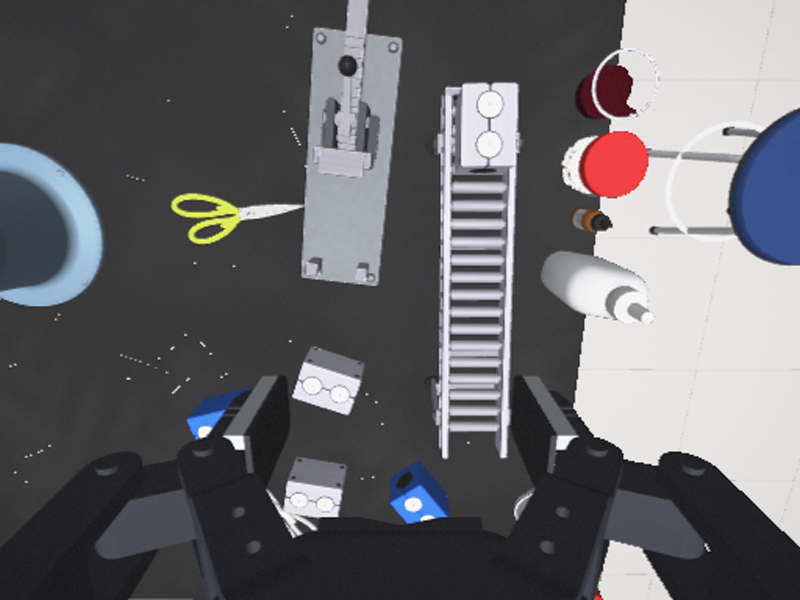

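mould_a is at the stop at (489,124). I'll check where it ended up and take the next mould.

Run:
```python
from h import *
D=load("a1")
t=unproj(np.array([(490,103),(489,144)])/1.5625,.115,*D[1:]).mean(0);print("top centre lane",(laneR(TH).T@(t-LANE)).round(4))
ctrl.movep([.42,-.2,.42],down(0));ctrl.pause(.2);shot("wrist","b0");D=load("b0")
m=find(D,.06,(.4,-.2062));n=find(D,.06,(.4025,-.3605));print(np.round(m,4),np.round(n,4))
assert abs(m[2]-.08)<.004 and abs(m[3]-.056)<.004
pick(m[0],m[1],m[4],0);place(.165);print(ctrl.read_t())
```

```text
top centre lane [0.0374 0.0006 0.0604]
[ 0.3995 -0.2061  0.0802  0.0562 -0.3446] [ 0.3698 -0.3857  0.0827  0.0568 -0.1799]
F [-0.   0.7  0.2]
grip 0.055177566282242886 106.23254299163818
lifted 0.05471318187463095 [ 0.1  0.5 -2.9]
over 0.05503643921439423 105.74917316436768
F [-0.3 -0.7 -3.2] 0.054777354292936425
38.525
```

Run:
```python
from h import *
ctrl.movep([.4,-.3,.40],down(0));ctrl.pause(.2);im,K,W=shot("wrist","c0");big(im,"c0b")
print(np.round(find((im,K,W),.06,(.37,-.3857)),4))
```

```text
[ 0.3708 -0.3862  0.0803  0.0565 -0.1843]
```

View pics/c0b.png

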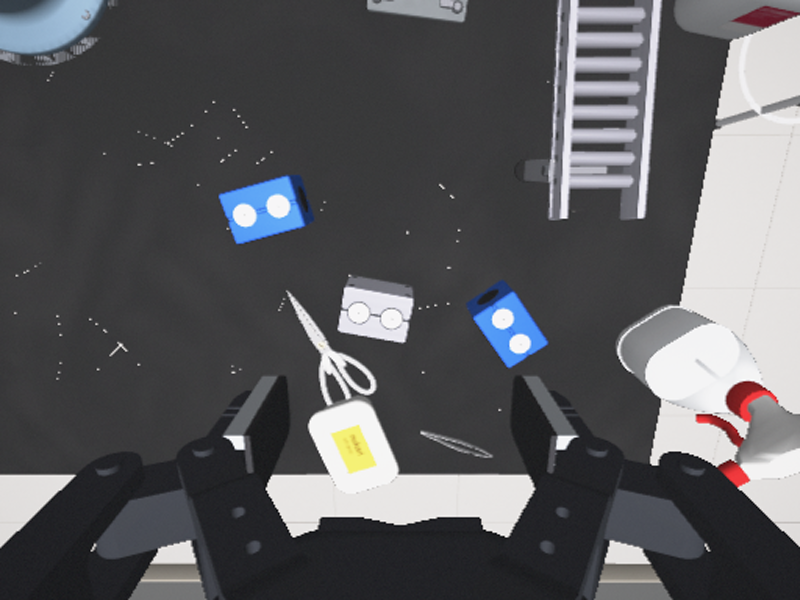

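The last mould, at c0 (375,310), was knocked aside and now sits at (0.371,-0.386), beside scissors. I'll pick it with a narrower opening.

```bash
sed -i 's/def pick(x,y,a,bottom):/def pick(x,y,a,bottom,op=.085):/; s/gripper_to(.085,100)/gripper_to(op,100)/' h.py
python3 - <<'E'
from h import *
pick(.3706,-.3861,-.184,0,.073);place(.245)
ctrl.pause(1);ctrl.movep([.5,0,.45],down(0));ctrl.pause(.2);im,K,W=shot("wrist","d1");big(im,"d1b");print(ctrl.read_t())
ctrl.movep([.5,.35,.36],down(0));ctrl.pause(.2);im,K,W=shot("wrist","d2");big(im,"d2b")
E
```

```text
F [ 0.3 -1.2 -0.9]
grip 0.055330378798553195 106.77198529243469
lifted 0.0547610486282733 [ 0.  -0.2 -3.6]
over 0.055146602874857724 105.95152258872986
F [-1.3  0.1 -4.3] 0.05481825085653824
53.5167
```

View pics/d1b.png

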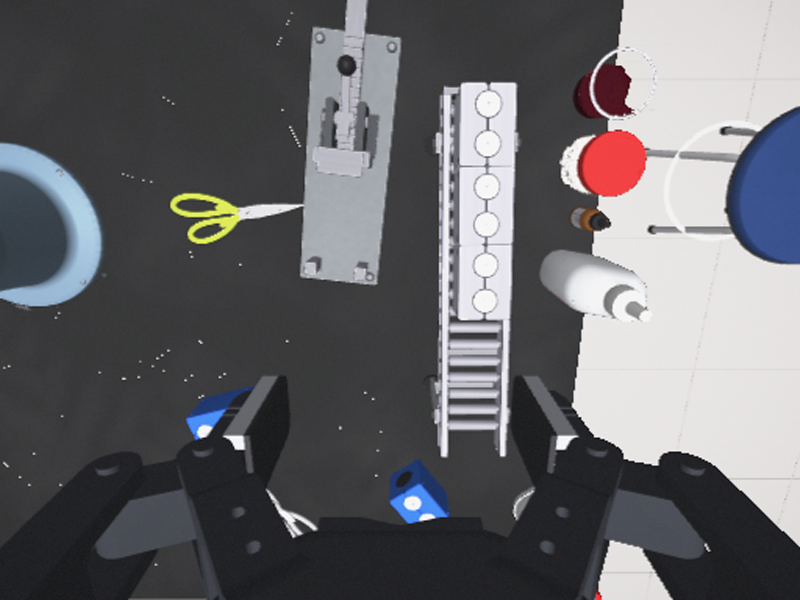

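View pics/d2b.png

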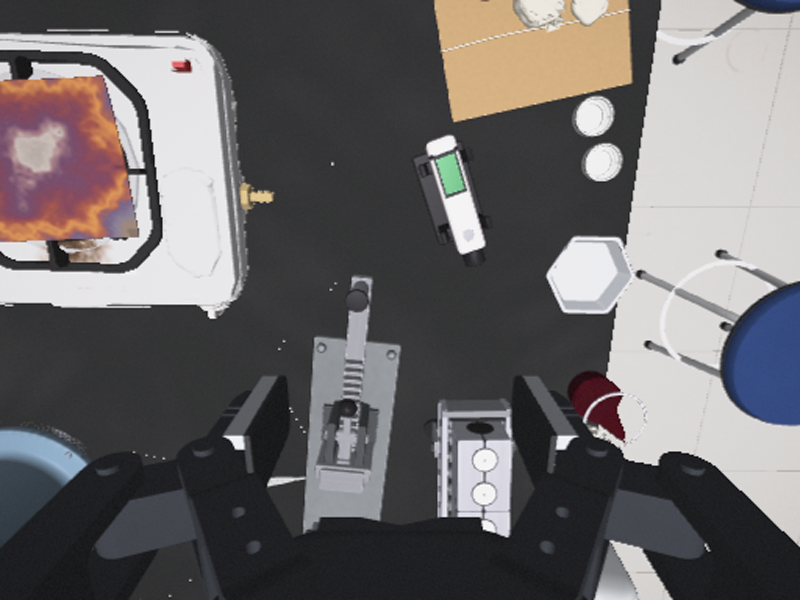

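All three moulds are queued in the lane (holes in line at x≈487, touching, first one at the stop). The thermometer is at d2 (455,195). I'll take a closer look at it for the grasp.

Run:
```python
from h import *
ctrl.movep([.555,.40,.25],down(0));ctrl.pause(.2);im,K,W=shot("wrist","e0")
x0,x1,y0,y1=.47,.65,.31,.49
o=ortho(im,K,W,.07,x0,x1,y0,y1,3000)
m=(o.max(2)>130).astype(np.uint8)*255;m=cv2.morphologyEx(m,cv2.MORPH_OPEN,np.ones((25,25)))
for c in cv2.findContours(m,cv2.RETR_EXTERNAL,cv2.CHAIN_APPROX_NONE)[0]:
    if cv2.contourArea(c)<9e3: continue
    r=cv2.minAreaRect(c);b=cv2.boxPoints(r);cv2.polylines(o,[b.astype(int)],True,(0,0,255),1)
    print(np.round([x0+r[0][0]/3000,y1-r[0][1]/3000,r[1][0]/3000,r[1][1]/3000,r[2]],4))
cv2.imwrite("pics/e0b.png",o)
```

```text
[5.63000e-01 3.72600e-01 5.70000e-02 2.78000e-02 7.09744e+01]
```

View pics/e0b.png

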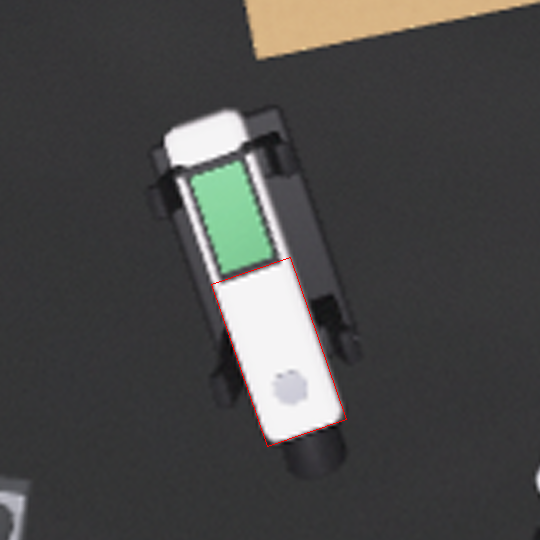

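The thermometer's box corners are at e0b (268,445) and (345,418), with its tail at (204,122). That puts its centre at about (0.557,0.392), yaw -1.243. Now the grasp and aim.

```bash
cat >> h.py <<'E'
def chk(f):
    im,_,_=shot("wrist",f);m=(im.min(2)>170).astype(np.uint8);m[:150]=0
    g=((im[...,1].astype(int)-im[...,2])>40).astype(np.uint8)
    n,_,st,ce=cv2.connectedComponentsWithStats(g)
    return [(s[:5].tolist(),c.round(1).tolist()) for s,c in zip(st[1:],ce[1:]) if s[4]>60]
E
python3 - <<'E'
from h import *
c=np.array([.557,.392]);Q=down(-1.243+np.pi/2)
ctrl.gripper_to(.055,60)
ctrl.movep([*c,.16],Q);ctrl.movel([*c,.038],speed=.1);print("F",ctrl.read_wrist_force().round(1))
ctrl.gripper_to(0,60);print(ctrl.read_width(),ctrl.read_grasp_force(),ctrl.read_wrist_force().round(1))
ctrl.movel([*c,.16],speed=.12);print(ctrl.read_width(),chk("e1"))
P,qs=lanepose(-.138,.010)
ctrl.movep(P+[0,.02,.06],qs[0]);ctrl.movel(P,speed=.08);ctrl.pause(.3)
print(ctrl.read_tool_pos().round(4),ctrl.read_width(),ctrl.read_grasp_force(),chk("e2"));ctrl.pause(2.2);print(ctrl.read_width(),chk("e3"),ctrl.read_t())
shot("scene","s1");im,_,_=shot("side","s2")
K,W=cam("side");u=proj(P,K,W)[0].astype(int);a=im[u[1]-60:u[1]+60,u[0]-60:u[0]+60];b=cv2.imread("pics/e3.png")
cv2.imwrite("pics/last.png",np.hstack([cv2.resize(a,(380,380),interpolation=cv2.INTER_CUBIC),cv2.resize(b[:300,100:412],(395,380),interpolation=cv2.INTER_CUBIC)]))
E
```

```text
F [-0.3  0.7  1.2]
0.027199808777786903 59.800379276275635 [-0.5 -0.5  4.1]
0.02710312207175395 [([234, 183, 44, 75, 3129], [255.6, 219.9])]
[0.585  0.284  0.0411] 0.027365506106314698 59.10272777080536 [([234, 183, 44, 75, 3129], [255.6, 219.9])]
0.026960643971164912 [([234, 183, 44, 75, 3130], [255.6, 219.9])] 63.7417
```

View pics/last.png

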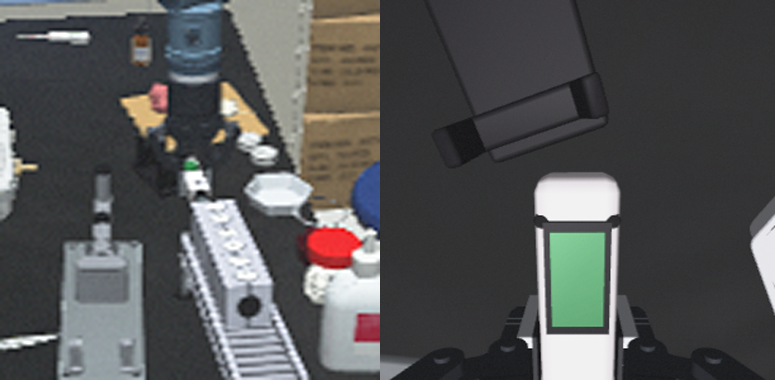

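The thermometer lies in line with the queue, nose towards the stop dot (left panel, (200,185)), and hasn't shifted in the grip. I'll lay it back and compare with its starting position.

Run:
```python
from h import *
c=np.array([.557,.392]);Q=down(-1.243+np.pi/2);P,qs=lanepose(-.138,.010)
ctrl.pause(.3);ctrl.movel(P+[0,.02,.1],speed=.12)
ctrl.movep([*c,.16],Q);print(ctrl.read_width(),chk("f1"))
ctrl.movel([*c,.06],speed=.12);ctrl.movel([*c,.0385],speed=.04);print(ctrl.read_wrist_force().round(1))
ctrl.gripper_to(.055);ctrl.pause(.3);ctrl.movel([*c,.18],speed=.12)
ctrl.movep([.555,.40,.25],down(0));ctrl.pause(.3);im,K,W=shot("wrist","f2")
x0,x1,y0,y1=.47,.65,.31,.49
for n in("e0","f2"):
    o=ortho(*load(n),.07,x0,x1,y0,y1,3000)
    m=(o.max(2)>130).astype(np.uint8)*255;m=cv2.morphologyEx(m,cv2.MORPH_OPEN,np.ones((25,25)))
    for k in cv2.findContours(m,cv2.RETR_EXTERNAL,cv2.CHAIN_APPROX_NONE)[0]:
        if cv2.contourArea(k)>9e3: r=cv2.minAreaRect(k);print(n,np.round([x0+r[0][0]/3000,y1-r[0][1]/3000,r[1][0]/3000,r[1][1]/3000,r[2]],4))
ctrl.movep([.5,0,.45],down(0));ctrl.pause(.3);im,K,W=shot("wrist","f3")
d=cv2.absdiff(im,load("d1")[0])[:230].max(2)>50;print("changed px vs d1",d.sum(),ctrl.read_t())
```

```text
0.027125980833441997 [([234, 184, 44, 74, 3125], [255.6, 219.9])]
[-2.4 -1.9  4.1]
e0 [5.63000e-01 3.72600e-01 5.70000e-02 2.78000e-02 7.09744e+01]
f2 [5.62500e-01 3.72400e-01 5.70000e-02 2.77000e-02 7.09308e+01]
changed px vs d1 575 72.1
```

Run:
```python
from h import *
a,b=[cv2.cvtColor(load(n)[0],cv2.COLOR_BGR2GRAY) for n in("d1","f3")]
for nm,(x,y,w,h) in dict(first=(294,52,38,54),second=(294,106,36,50),third=(292,157,36,48),clamp=(195,30,60,150)).items():
    r=cv2.matchTemplate(b[y-6:y+h+6,x-6:x+w+6],a[y:y+h,x:x+w],cv2.TM_CCOEFF_NORMED);_,v,_,l=cv2.minMaxLoc(r);print(nm,round(v,3),l[0]-6,l[1]-6)
    ok=v>.93 and max(abs(l[0]-6),abs(l[1]-6))<=2
    assert ok
print(ctrl.sign_off())
```

```text
first 0.951 0 0
second 0.945 0 0
third 0.924 0 0Traceback (most recent call last):
  File "<stdin>", line 6, in <module>
AssertionError
```

All three moulds match at zero shift. The third only just missed my strict score threshold (0.924 against 0.93, on low-texture pixels). Handing in.

```bash
python3 -c "
from plant import ctrl
print(ctrl.sign_off())"
```

```text
the job is handed in; nothing more can be done
None
```

I handed the job in after about 72 s of robot time: the clamp is open, all three moulds present (one in the clamp, two on the bench) are queued at the stop, and the thermometer was aimed at the dot for over two seconds, then laid back in its cradle. The judge returned no verdict.

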